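# Lay out core samples on the layout board

## Robot

A 7-joint arm with a two-finger parallel gripper is mounted at the origin on a cart in front of the work surface, level with it; the furniture and walls round the work are solid. World frame = base frame: x ahead of the robot, y to its left, z up, the work surface at z = 0. Lengths are in m, angles in rad, forces in N, time in s.
With the tool pointing down it reaches from about 0.425 to 1.025 m from the base axis. Payload 9.4 kg.
Tool frame: the origin (TCP) lies midway between the tips of the shut fingers; the grasp point (between the pads) lies 19 mm behind it (bot.tcp_to_grasp is the distance from the TCP to the grasp point, in m); z points along the fingers, y is the line along which they close (so a half turn about z gives the same grasp; the last joint's range is limited). The gripper opens to 93 mm and grips with 3 to 60 N. Pads are 15 mm wide; open, the fingers measure 128 mm over their backs; the gripper's body (75 mm by 188 mm) begins 65 mm behind the grasp point.
Start: joints at [-1.377, 0.599, -0.003, 1.599, 0.002, 0.943, -0.08], TCP at [0.194, 0.699, 0.219] pointing down, gripper open.
Joint ranges: [-2.57, 2.57], [-0.35, 1.97], [-1.29, 1.29], [0.11, 2.56], [-1.05, 4.19], [0.11, 1.86], [-2.63, 2.63]. Speed limits (rad/s): [2.22, 2.22, 3.01, 3.01, 3.14, 3.14, 3.14].

## Interface

Orientations are given as a unit quaternion [w, x, y, z].
In Python, from bench import read_state, camera, bot gives the robot as it stands.
- The arm moves only by the tool carry_out, never from a script. Its argument "rows" is one flat list of numbers, 6 for each row, row after row: the shift along the tool's x, y, z in mm, then the turn, a rotation vector about the tool's x, y, z in degrees. A call has 1 to 8 rows; each row shifts and turns the commanded pose from where the row before left it, along the tool's axes as they then stand; what a row does not reach is not made up. A row lasts 1/12 s, in which the tool goes at most 41.7 mm and 7.16 degrees, less where a joint would pass 70% of its speed; a pose out of reach is approached as far as the arm can. A call is refused whole if a number of a shift passes 41.7 or a number of a turn 7.16, either way. A call with a gripper value outside its range is refused whole. "gripper" is the opening, from 0 (shut) to 1 (fully open), set as the call begins (left out, the last holds). The fingers move at their own pace and stop on an object; "newtons" is the grip in N (left out, the last holds). Time passes only in rows, so rows that do not move let the fingers close. It gives the time, the measured TCP pose, the force, the opening and the grip force at its end, in the units of the state.
- read_state(): the state, without advancing time (a new reading comes with each control period).
- camera(name): name is "side" or "top" or "wrist"; returns a dict with "frame" (384x512x3 uint8, red, green, blue), "range_z" (384x512 float32, m along the optical axis (not along the pixel's ray), 0 where there is no reading), "intrinsics" (3x3 intrinsics, pixels), "xyz" and "attitude" of the camera in the world; the wrist camera has in their place "hand_eye" (4x4, takes a point from camera to tool coordinates, whose origin is the TCP and whose axes are the flange's). Camera axes: x right, y down, z forward; pixel columns grow to the right and rows downward; lengths in m; the calibration is good to about 2 mm. A picture is of the moment at which its call begins: read the wrist's pose just before it.
- bot.finish_job(): hands the job in; it is judged then, once.
The state is a dict: "clock": time; "qpos": joint angles; "joint_vel": joint speeds; "joint_torque": joint torques, N m; "ee_pos": TCP position; "orientation": TCP orientation; "contact_force": force on the tool from outside, world axes, zero at the start; "wrist_torque": the same for the moment, N m; "grip_width": finger opening in m; "gripper_force": force on a finger pad.
Only numpy, scipy, OpenCV 4.12 (cv2) and the standard library are available. Lean on these libraries where they do the work, as an engineer would, in place of code of your own. Each camera call takes 0.05 s, during which the arm holds its last target. There are 200 camera calls.

## Task

On the grey layout board, stand the slim red plug on the white circle right behind the yellow marker with the red-capped vial on the circle behind it, the fat tan plug on the circle right behind the blue marker with the red rubber sleeve flat and centred on top of it, and the dark plug on the front-row circle between the red and tan plugs. Everything stands upright and centred on its circle; behind means farther from the robot, along the board's columns. Leave the white-capped vial and the hand lens where they are.

Things in the scene. Friction and masses are not known exactly. Their poses are not given: they have to be found in the camera images.
- red_plug: slim brick-red rock core plug, cylinder 25 mm in diameter, 50 mm high. Origin: centre of its underside, z along its axis, up; stands upright on the bench at the start.
- tan_plug: fat tan (light brown) rock core plug, cylinder 38 mm in diameter, 50 mm high. Origin: centre of its underside, z along its axis, up; stands upright on the bench at the start.
- dark_plug: slim dark grey rock core plug, cylinder 25 mm in diameter, 42 mm high. Origin: centre of its underside, z along its axis, up; stands upright on the bench at the start.
- red_sleeve: red rubber sleeve, a firm ring 32 mm in outer diameter, about 20 mm bore, 22 mm high; grasp it across the outside. Origin: centre of its underside, z along its axis, up; stands upright on the bench at the start.
- red_vial: clear sample vial with a red screw cap, 25 mm in diameter, 58 mm high with its cap (cap fixed). Origin: centre of its underside, z along its axis, up; stands upright on the bench at the start.
- white_vial: bystander, not to be disturbed: clear sample vial with an off-white cap, 25 mm in diameter, 58 mm high. Origin: centre of its underside, z along its axis, up; stands upright on the bench at the start.
- lens: bystander, not to be disturbed: folding hand lens lying on the bench beyond the left part of the board, black and silver, 26 x 58 x 12 mm. Origin: centre of its underside.
- board: fixed grey board, 190 (x) by 290 (y) mm; origin: centre of its underside, top 12 mm above. x points away from the robot along the columns (turned up to 0.25 rad), y left, z up. Flush white circles, 48 mm, black rims: front row at x = -20 mm, back row at x = +50, columns at y = -90, 0, +90. A marker stands in front of each outer column at x = -75.
- yellow_marker: fixed yellow marker block on the board, 24 mm (x) by 40 mm (y), 14 mm high, on the board's near edge in front of the left or the right column. Origin: centre of its underside, on the board's top; axes parallel to the board's. Centre of the front-row circle behind it: 55 mm along +x; of the back-row circle: 125 mm along +x.
- blue_marker: fixed blue marker block, same size, place and axes as the yellow one, in front of the other outer column. Centre of the front-row circle behind it: 55 mm along +x.

How it is judged:
At the end, for the whole second after the job is handed in: Red plug, dark plug, tan plug and vial stand upright on the board on their circles, within 12 mm of the centre along and across the board; the sleeve lies flat on the tan plug, within 10 mm of its axis; all at rest (x of red_plug in the frame of yellow_marker between 0.043 and 0.067 m and y of red_plug in the frame of yellow_marker between -0.012 and 0.012 m and z of red_plug in the frame of yellow_marker between -0.004 and 0.004 m and angle between each of red_plug, red_vial, tan_plug, dark_plug, red_sleeve's own z axis and vertical below 0.1 rad and x of red_vial in the frame of yellow_marker between 0.113 and 0.137 m and y of red_vial in the frame of yellow_marker between -0.012 and 0.012 m and z of red_vial in the frame of yellow_marker between -0.004 and 0.004 m and x of tan_plug in the frame of blue_marker between 0.043 and 0.067 m and y of tan_plug in the frame of blue_marker between -0.012 and 0.012 m and z of tan_plug in the frame of blue_marker between -0.004 and 0.004 m and x of dark_plug in the frame of board between -0.032 and -0.008 m and y of dark_plug in the frame of board between -0.012 and 0.012 m and z of dark_plug in the frame of board between 0.008 and 0.016 m and horizontal distance between red_sleeve and tan_plug below 0.01 m and z of red_sleeve in the frame of tan_plug between 0.046 and 0.054 m and linear speed of each of red_plug, tan_plug, dark_plug, red_sleeve, red_vial below 0.01 m/s); the robot touches nothing.
It fails at once if the white-capped vial is moved more than 15 mm or tipped (distance of white_vial from where it was at the start of the episode above 0.015 m or angle between white_vial's own z axis and vertical above 0.4 rad).
It fails at once if the hand lens is moved more than 15 mm (distance of lens from where it was at the start of the episode above 0.015 m).
It also fails if it takes over 115 s, if anything falls off the work surface, if the arm or the gripper's body presses on something with over 40 N, if the wrist force passes 120 N, or if a joint passes its speed limit or range.

## Working session

There is one attempt and no reset: what is moved stays moved. The work goes in short steps, Python scripts to look and compute and a tool call to move; the robot and the scene stay as the last step left them, time stands still between calls to the robot, and variables do not carry over. Pictures are saved under pics/ and viewed, at most 14 in all, crops included, and the job is handed in when it is done.

Besides the shell and the picture viewer there is one more tool, called after ">>>" by a JSON object that holds its "method" and its "body", one argument or row to a line. carry_out: Moves the arm, as the interface text tells. Its arguments: {"type":"object","properties":{"rows":{"type":"array"},"gripper":{"type":"number"},"newtons":{"type":"number"}},"required":["rows"]}

```bash
mkdir -p pics
python3 - <<'E'
from bench import read_state, camera, bot
import cv2,numpy as np,pickle
s=read_state();print(s)
for n in ['top','side']:
    c=camera(n);pickle.dump(c,open(n+'.pkl','wb'))
    cv2.imwrite(f'pics/{n}0.png',cv2.resize(c['frame'][:,:,::-1],(800,600)))
    print(n,c['intrinsics'],c['xyz'],c['attitude'])
E
```

```text
{'clock': 0.0, 'qpos': array([-1.37667982,  0.60009157, -0.00251603,  1.60014417,  0.00179216,
        0.94290575, -0.07979977]), 'joint_vel': array([ 0.00068641,  0.00101426, -0.00195505,  0.00044708, -0.00042194,
        0.00021552, -0.00026023]), 'joint_torque': array([ 2.61264931e-04, -7.65054059e+01,  1.49654802e+00, -2.52363950e+01,
       -5.25955902e-02,  1.67433667e-02,  1.36252092e-04]), 'ee_pos': array([0.19385013, 0.69808532, 0.21777951]), 'orientation': array([-2.90613074e-05,  1.34979103e-01,  9.90848144e-01, -7.72889339e-04]), 'contact_force': array([ 0.55623974,  0.76887408, -0.46733963]), 'wrist_torque': array([-0.02279047,  0.01608533, -0.0156933 ]), 'gripper_force': 0.0, 'grip_width': 0.09313609006432087}
top [[378.31036013   0.         254.16284332]
 [  0.         378.31036013 190.20356171]
 [  0.           0.           1.        ]] [0.50466815 0.03962917 1.0097018 ] [-0.02690681  0.7081495  -0.70545036  0.01183645]
side [[392.0006115   0.        256.4655698]
 [  0.        392.0006115 192.7136376]
 [  0.          0.          1.       ]] [0.38855215 0.79505538 0.4085273 ] [ 0.07443692 -0.10409138  0.83478621 -0.53549614]
```

View pics/top0.png

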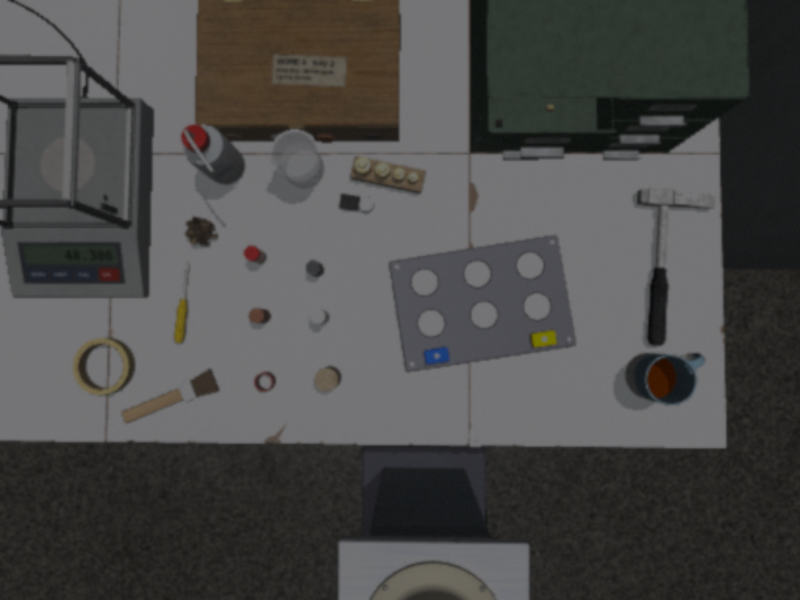

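View pics/side0.png

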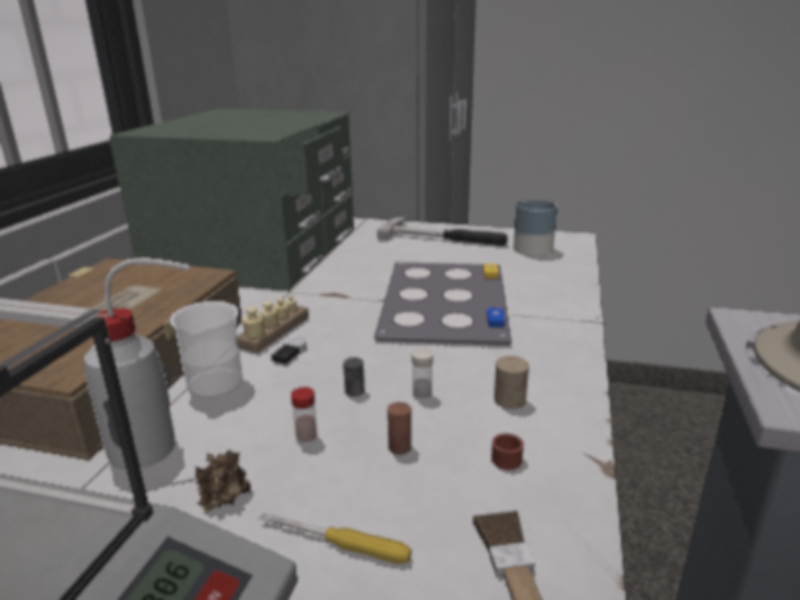

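Top view (800 px scale): objects on the left are red vial (253,254), dark (314,268), red plug (258,316), white vial (318,316), sleeve (265,381) and tan (326,379). The blue marker (436,356) is at the left column and the yellow (543,339) at the right. The lens is at (355,203).

```bash
cat > h.py <<'E'
import numpy as np, cv2
from scipy.spatial.transform import Rotation as R
def quat(q): return R.from_quat([q[1],q[2],q[3],q[0]])
def cloud(c,T=None):
    K=c['intrinsics'];v,u=np.mgrid[:384,:512];d=c['range_z']
    p=np.stack([(u-K[0,2])/K[0,0]*d,(v-K[1,2])/K[1,1]*d,d],-1)
    M=quat(c['attitude']).as_matrix()
    return p@M.T+c['xyz']
def ray(c,u,v,z):
    K=c['intrinsics'];r=quat(c['attitude']).as_matrix()@[(u-K[0,2])/K[0,0],(v-K[1,2])/K[1,1],1]
    return c['xyz']+r*(z-c['xyz'][2])/r[2]
E
python3 - <<'E'
import pickle,numpy as np
from h import *
c=pickle.load(open('top.pkl','rb'));P=cloud(c)
s=1.5625
for n,u,v,h in [('rvial',253,254,.058),('dark',314,268,.042),('red',258,316,.05),('white',318,316,.058),('sleeve',265,381,.022),('tan',326,379,.05),('lens',357,203,.012)]:
    uu,vv=u/s-.2,v/s-.2
    U,V=int(uu),int(vv);Q=P[V-14:V+15,U-14:U+15].reshape(-1,3)
    d=ray(c,uu,vv,h); m=(Q[:,2]>h-.008)&(np.hypot(*(Q-d)[:,:2].T)<.03)
    q=Q[m]; print(n,d[:2].round(4),m.sum(),q[:,2].max().round(3),((q.max(0)+q.min(0))/2)[:2].round(4),q.mean(0)[:2].round(4),(np.ptp(q,0)).round(3))
b=np.array([ray(c,u/s-.2,v/s-.2,.012)[:2] for u,v in [(431,323),(484,315),(537,306),(425,282),(477,273),(530,265)]])
m=np.array([(-.02,.09),(-.02,0),(-.02,-.09),(.05,.09),(.05,0),(.05,-.09)])
mc,bc=m.mean(0),b.mean(0);H=(m-mc).T@(b-bc);U,S,Vt=np.linalg.svd(H);Rm=(U@Vt).T
print('res',((m-mc)@Rm.T+bc-b).round(4).tolist(),'yaw',np.arctan2(Rm[1,0],Rm[0,0]))
for k in m: print(k,(Rm@(k-mc)+bc).round(4))
E
```

```text
rvial [0.627  0.2955] 80 0.061 [0.6292 0.2986] [0.6286 0.2977] [0.023 0.025 0.011]
dark [0.606  0.1983] 78 0.046 [0.607  0.1993] [0.607  0.1991] [0.021 0.024 0.012]
red [0.5263 0.2877] 81 0.053 [0.5277 0.2908] [0.5273 0.2897] [0.023 0.025 0.01 ]
white [0.5265 0.1882] 81 0.061 [0.5254 0.1879] [0.5257 0.1882] [0.023 0.023 0.01 ]
sleeve [0.4186 0.2813] 59 0.025 [0.4162 0.2833] [0.4157 0.2838] [0.029 0.032 0.011]
tan [0.4248 0.1753] 182 0.054 [0.4232 0.1743] [0.4238 0.1743] [0.035 0.036 0.011]
lens [0.7208 0.1308] 184 0.015 [0.7219 0.1318] [0.7207 0.1322] [0.03  0.054 0.011]
res [[0.0002, -0.0004], [0.0009, -0.0001], [-0.0, -0.0], [0.0, 0.0007], [-0.0009, -0.0003], [-0.0002, 0.0001]] yaw 0.16205744788820547
[-0.02  0.09] [0.5167 0.0039]
[-0.02  0.  ] [ 0.5313 -0.0849]
[-0.02 -0.09] [ 0.5458 -0.1737]
[0.05 0.09] [0.5858 0.0152]
[0.05 0.  ] [ 0.6003 -0.0736]
[ 0.05 -0.09] [ 0.6149 -0.1624]
```

>>> {"method": "carry_out", "body": {
  "rows": [0,0,0,0,0,-5.17,0,0,0,0,0,-5.17,0,0,0,0,0,-5.17,-26,-32,0,0,0,0,-26,-32,0,0,0,0,-26,-32,0,0,0,0,-26,-32,0,0,0,0,-26,-32,0,0,0,0],
  "gripper": 0.6,
  "newtons": 15
}}

```text
clock: 0.77
ee_pos: [0.3247, 0.5367, 0.2183]
orientation: [-0.0, -0.0, 1.0, -0.0]
contact_force: [0.4, 0.3, -0.4]
grip_width: 0.0561
gripper_force: 0.0
```

>>> {"method": "carry_out", "body": {
  "rows": [-25.4,-31,0,0,0,0,-25.4,-31,0,0,0,0,-25.4,-31,0,0,0,0,-25.4,-31,0,0,0,0,-25.4,-31,0,0,0,0,-25.4,-31,0,0,0,0,-25.4,-31,0,0,0,0,-25.4,-31,0,0,0,0]
}}

```text
clock: 1.43
ee_pos: [0.5279, 0.2887, 0.2185]
orientation: [-0.0, 0.0, 1.0, -0.0]
contact_force: [0.1, 0.8, 0.9]
grip_width: 0.0557
gripper_force: 0.0
```

>>> {"method": "carry_out", "body": {
  "rows": [0,0,20,0,0,0,0,0,0,0,0,0,0,0,0,0,0,0]
}}

```text
clock: 1.68
ee_pos: [0.5263, 0.2903, 0.1979]
orientation: [-0.001, 0.0, 1.0, -0.0]
contact_force: [0.3, 0.2, -0.0]
grip_width: 0.0557
gripper_force: 0.0
```

```bash
cat > w.py <<'E'
import sys
from bench import read_state,camera
from h import *
def wrist(name):
    s=read_state();c=camera('wrist')
    M=np.eye(4);M[:3,:3]=quat(s['orientation']).as_matrix();M[:3,3]=s['ee_pos']
    T=M@c['hand_eye'];c['xyz']=T[:3,3];q=R.from_matrix(T[:3,:3]).as_quat();c['attitude']=[q[3],*q[:3]]
    cv2.imwrite(f'pics/{name}.png',c['frame'][:,:,::-1])
    print(s['clock'],s['ee_pos'].round(4),s['orientation'].round(4),s['qpos'].round(2));return c
def top(P,xy,h,r=.035,lo=.008):
    q=P[(np.abs(P[...,2]-h)<lo)&(np.hypot(P[...,0]-xy[0],P[...,1]-xy[1])<r)]
    if len(q)==0: return print('none',xy)
    (c,rad)=cv2.minEnclosingCircle(q[:,:2].astype(np.float32))
    lo_,hi=np.percentile(q,[2,98],axis=0)
    print(len(q),'z',np.median(q[:,2]).round(4),'mid',((lo_+hi)/2)[:2].round(4),'mean',q.mean(0)[:2].round(4),'circ',np.round(c,4),round(rad,4))
E
python3 - <<'E'
from w import *
c=wrist('w1');P=cloud(c)
for xy,h in [((.5275,.29),.05),((.629,.298),.058),((.607,.199),.042),((.5255,.188),.058),((.416,.283),.022),((.4235,.1745),.05)]: top(P,xy,h)
E
```

```text
1.6833 [0.5263 0.2903 0.1979] [-1.1e-03  2.0e-04  1.0e+00 -4.0e-04] [-0.55  0.48 -0.07  1.91  0.04  0.76  0.93]
387 z 0.049 mid [0.5255 0.2914] mean [0.5252 0.2913] circ [0.526  0.2914] 0.0126
344 z 0.057 mid [0.6269 0.2988] mean [0.6259 0.2991] circ [0.6272 0.299 ] 0.0128
102 z 0.0406 mid [0.6019 0.1961] mean [0.6003 0.1952] circ [0.6032 0.1971] 0.0113
424 z 0.0571 mid [0.5245 0.19  ] mean [0.5242 0.1903] circ [0.525  0.1895] 0.0127
279 z 0.0209 mid [0.4156 0.2846] mean [0.4148 0.2843] circ [0.4156 0.2843] 0.0161
1195 z 0.049 mid [0.4231 0.1759] mean [0.4227 0.1762] circ [0.423  0.1754] 0.0191
```

View pics/w1.png

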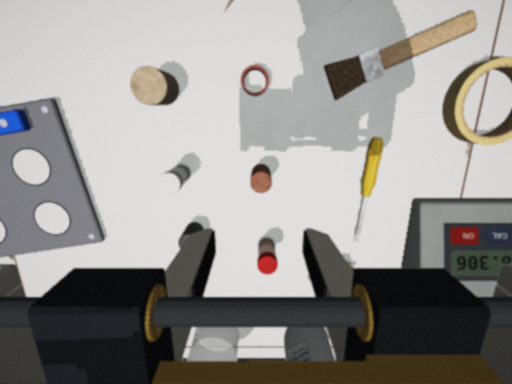

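Wrist view: red plug at (261,178) with the fingers straddling it. The dark plug (195,235) is partly hidden by a finger. Wrist and top positions agree within about 2 mm, so I'm descending on the red plug.

>>> {"method": "carry_out", "body": {
  "rows": [0,0.5,37,0,0,0,0,0,37,0,0,0,0,0,37,0,0,0,0,0,37,0,0,0,0,0,37,0,0,0,0,0,0,0,0,0]
}}

```text
clock: 2.23
ee_pos: [0.5232, 0.2915, 0.0082]
orientation: [-0.004, -0.002, 1.0, -0.002]
contact_force: [-0.8, 0.0, -0.3]
grip_width: 0.0554
gripper_force: 0.0
```

>>> {"method": "carry_out", "body": {
  "rows": [0,0,0,0,0,0,0,0,0,0,0,0,0,0,0,0,0,0,0,0,0,0,0,0,0,0,0,0,0,0,0,0,0,0,0,0],
  "gripper": 0,
  "newtons": 15
}}

```text
clock: 2.73
ee_pos: [0.528, 0.2916, 0.0155]
orientation: [0.001, 0.0, 1.0, 0.001]
contact_force: [-0.4, -0.3, 11.7]
grip_width: 0.0248
gripper_force: 15.0
```

>>> {"method": "carry_out", "body": {
  "rows": [0,0,-30,0,0,0,0,0,-40,0,0,0,0,0,-40,0,0,0,0,-37,0,0,0,0,0,-37,0,0,0,0,0,-37,0,0,0,0,0,-37,0,0,0,0,0,-37,0,0,0,0]
}}

```text
clock: 3.4
ee_pos: [0.5269, 0.1044, 0.1245]
orientation: [0.001, -0.0, 1.0, 0.0]
contact_force: [0.4, -0.8, -1.3]
grip_width: 0.0246
gripper_force: 15.0
```

>>> {"method": "carry_out", "body": {
  "rows": [-2.3,-35,0,0,0,0,-2.3,-35,0,0,0,0,-2.3,-35,0,0,0,0,-2.3,-35,0,0,0,0,-2.3,-35,0,0,0,0,-2.3,-35,0,0,0,0,-2.3,-35,0,0,0,0,-2.3,-35,0,0,0,0]
}}

```text
clock: 4.07
ee_pos: [0.5452, -0.1759, 0.1244]
orientation: [0.0, 0.0, 1.0, -0.0]
contact_force: [0.4, -0.6, -1.1]
grip_width: 0.0247
gripper_force: 15.0
```

>>> {"method": "carry_out", "body": {
  "rows": [0,0,0,0,0,0,0,0,0,0,0,0,0,0,0,0,0,0,0,0,0,0,0,0]
}}

```text
clock: 4.4
ee_pos: [0.5455, -0.1724, 0.1239]
orientation: [0.0, -0.001, 1.0, 0.0]
contact_force: [-0.0, 0.7, -0.4]
grip_width: 0.0247
gripper_force: 15.0
```

Run:
```python
from w import *
c=wrist('w2')
```

```text
4.4 [ 0.5455 -0.1724  0.1239] [ 1.e-04 -8.e-04  1.e+00  3.e-04] [ 0.3   0.54 -0.13  2.03  0.13  0.57  1.65]
```

View pics/w2.png

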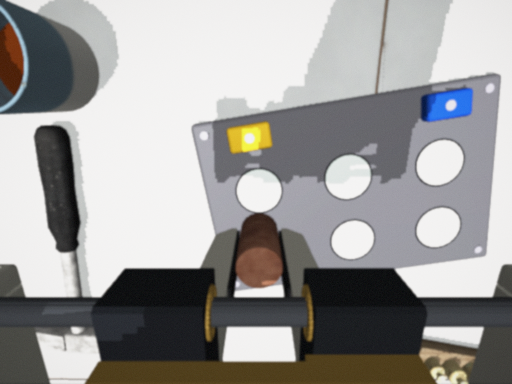

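Wrist view: the plug is held upright at (259,250). The front-row circles are at (259,190), (348,177) and (440,162), the back ones at (352,240) and (438,228).

Run:
```python
from w import *
c=wrist('w3');P=cloud(c)
b=np.array([ray(c,u,v,.012)[:2] for u,v in [(440,162),(348,177),(259,190),(438,228),(352,240)]])
m=np.array([(-.02,.09),(-.02,0),(-.02,-.09),(.05,.09),(.05,0)])
mc,bc=m.mean(0),b.mean(0);H=(m-mc).T@(b-bc);U,S,Vt=np.linalg.svd(H);Rm=(U@Vt).T
print('res',((m-mc)@Rm.T+bc-b).round(4).tolist(),'yaw',np.arctan2(Rm[1,0],Rm[0,0]))
for k in [*m,(.05,-.09)]: print(k,(Rm@(k-mc)+bc).round(4))
top(P,(.5455,-.1724),.16,.03,.012)
for x,y in[(259,225),(259,265)]: print(P[y,x].round(4))
```

```text
4.45 [ 0.5456 -0.1722  0.1239] [ 1.0e-04 -1.1e-03  1.0e+00  3.0e-04] [ 0.3   0.54 -0.13  2.03  0.13  0.57  1.65]
res [[0.0008, 0.0002], [-0.0003, 0.0], [0.0002, -0.0003], [-0.0004, -0.0001], [-0.0003, 0.0002]] yaw 0.15866667306944549
[-0.02  0.09] [0.5154 0.0047]
[-0.02  0.  ] [ 0.5296 -0.0842]
[-0.02 -0.09] [ 0.5438 -0.1731]
[0.05 0.09] [0.5845 0.0157]
[0.05 0.  ] [ 0.5987 -0.0731]
(0.05, -0.09) [ 0.6129 -0.162 ]
3456 z 0.1574 mid [ 0.5424 -0.173 ] mean [ 0.5395 -0.1731] circ [ 0.5365 -0.1728] 0.0282
[ 0.5311 -0.1729  0.1293]
[ 0.5415 -0.173   0.1574]
```

>>> {"method": "carry_out", "body": {
  "rows": [-0.5,0,30,0,0,0,0,0,30,0,0,0,0,0,20,0,0,0,0,0,10,0,0,0,0,0,4,0,0,0,0,0,3,0,0,0,0,0,0,0,0,0,0,0,0,0,0,0]
}}

```text
clock: 5.17
ee_pos: [0.5468, -0.1737, 0.0278]
orientation: [0.001, -0.0, 1.0, -0.0]
contact_force: [-0.5, -0.1, 0.0]
grip_width: 0.0249
gripper_force: 15.0
```

>>> {"method": "carry_out", "body": {
  "rows": [0,0,0.5,0,0,0,0,0,0,0,0,0,0,0,0,0,0,0]
}}

```text
clock: 5.42
ee_pos: [0.5467, -0.174, 0.027]
orientation: [0.001, 0.0, 1.0, -0.0]
contact_force: [-0.3, -0.0, 6.0]
grip_width: 0.0246
gripper_force: 15.0
```

>>> {"method": "carry_out", "body": {
  "rows": [0,0,0,0,0,0,0,0,0,0,0,0,0,0,0,0,0,0,0,0,0,0,0,0,0,0,0,0,0,0],
  "gripper": 0.55
}}

```text
clock: 5.83
ee_pos: [0.5459, -0.174, 0.026]
orientation: [-0.0, 0.0, 1.0, 0.0]
contact_force: [0.2, -0.0, 0.2]
grip_width: 0.0505
gripper_force: 0.0
```

>>> {"method": "carry_out", "body": {
  "rows": [0,0,-15,0,0,0,0,0,-35,0,0,0,0,0,-40,0,0,0,0,0,-40,0,0,0,0,37,0,0,0,0,0,37,0,0,0,0,0,37,0,0,0,0,0,37,0,0,0,0]
}}

```text
clock: 6.5
ee_pos: [0.5458, -0.0248, 0.1566]
orientation: [0.0, 0.001, 1.0, -0.0]
contact_force: [1.1, -0.4, -0.3]
grip_width: 0.0511
gripper_force: 0.0
```

>>> {"method": "carry_out", "body": {
  "rows": [-10.3,39,0,0,0,0,-10.3,39,0,0,0,0,-10.3,39,0,0,0,0,-10.3,39,0,0,0,0,-10.3,39,0,0,0,0,-10.3,39,0,0,0,0,-10.3,39,0,0,0,0,-10.3,39,0,0,0,0]
}}

```text
clock: 7.17
ee_pos: [0.6284, 0.288, 0.156]
orientation: [-0.0, -0.0, 1.0, -0.0]
contact_force: [1.2, -0.1, 0.6]
grip_width: 0.0514
gripper_force: 0.0
```

>>> {"method": "carry_out", "body": {
  "rows": [0,12,0,0,0,0,0,0,0,0,0,0,0,0,0,0,0,0,0,0,0,0,0,0]
}}

```text
clock: 7.5
ee_pos: [0.6283, 0.296, 0.1559]
orientation: [-0.0, 0.001, 1.0, -0.001]
contact_force: [-0.0, -1.1, 0.1]
grip_width: 0.0513
gripper_force: 0.0
```

Run:
```python
from w import *
c=wrist('w4');P=cloud(c);top(P,(.628,.299),.058)
```

```text
7.5 [0.6283 0.296  0.1559] [-3.e-04  7.e-04  1.e+00 -8.e-04] [-0.46  0.63 -0.11  1.72  0.09  0.8   0.97]
533 z 0.0572 mid [0.627  0.2992] mean [0.6266 0.2991] circ [0.6274 0.2991] 0.0127
```

>>> {"method": "carry_out", "body": {
  "rows": [1,3,40,0,0,0,0,0,40,0,0,0,0,0,35,0,0,0,0,0,20,0,0,0,0,0,8,0,0,0,0,0,0,0,0,0,0,0,0,0,0,0]
}}

```text
clock: 8.13
ee_pos: [0.6281, 0.3001, 0.014]
orientation: [0.0, 0.001, 1.0, -0.0]
contact_force: [-0.0, -0.1, 0.4]
grip_width: 0.0514
gripper_force: 0.0
```

>>> {"method": "carry_out", "body": {
  "rows": [0,0,0,0,0,0,0,0,0,0,0,0,0,0,0,0,0,0,0,0,0,0,0,0,0,0,0,0,0,0,0,0,0,0,0,0],
  "gripper": 0,
  "newtons": 12
}}

```text
clock: 8.63
ee_pos: [0.6278, 0.3012, 0.0139]
orientation: [0.001, 0.0, 1.0, 0.0]
contact_force: [-0.3, -1.1, 6.1]
grip_width: 0.0245
gripper_force: 12.0
```

>>> {"method": "carry_out", "body": {
  "rows": [0,0,-30,0,0,0,0,0,-40,0,0,0,0,0,-40,0,0,0,0,-37,0,0,0,0,0,-37,0,0,0,0,0,-37,0,0,0,0,0,-37,0,0,0,0,0,-37,0,0,0,0]
}}

```text
clock: 9.3
ee_pos: [0.6271, 0.1145, 0.1233]
orientation: [0.0, -0.0, 1.0, -0.0]
contact_force: [1.7, -0.1, -0.5]
grip_width: 0.0244
gripper_force: 12.0
```

>>> {"method": "carry_out", "body": {
  "rows": [1.7,-34.6,0,0,0,0,1.7,-34.6,0,0,0,0,1.7,-34.6,0,0,0,0,1.7,-34.6,0,0,0,0,1.7,-34.6,0,0,0,0,1.7,-34.6,0,0,0,0,1.7,-34.6,0,0,0,0,1.7,-34.6,0,0,0,0]
}}

```text
clock: 9.97
ee_pos: [0.6134, -0.1624, 0.1232]
orientation: [-0.0, -0.0, 1.0, 0.0]
contact_force: [0.6, 0.5, -0.4]
grip_width: 0.0246
gripper_force: 12.0
```

>>> {"method": "carry_out", "body": {
  "rows": [0,0,0,0,0,0,0,0,0,0,0,0,0,0,0,0,0,0,0,0,0,0,0,0]
}}

```text
clock: 10.3
ee_pos: [0.614, -0.1591, 0.1231]
orientation: [0.0, -0.001, 1.0, 0.0]
contact_force: [0.1, -0.1, -0.2]
grip_width: 0.0246
gripper_force: 12.0
```

Run:
```python
from w import *
c=wrist('w5');P=cloud(c);top(P,(.545,-.173),.062)
```

```text
10.3 [ 0.614  -0.1591  0.1231] [ 0.e+00 -9.e-04  1.e+00  4.e-04] [ 0.27  0.61 -0.16  1.89  0.15  0.66  1.59]
843 z 0.061 mid [ 0.5443 -0.1749] mean [ 0.5442 -0.1748] circ [ 0.5444 -0.1749] 0.0126
```

View pics/w5.png

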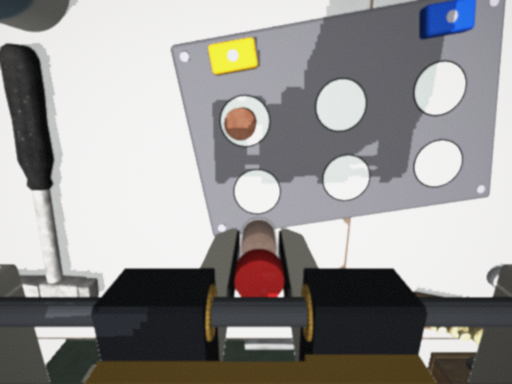

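The red plug is centred on its circle (image 240,123). The vial is held upright just beyond its circle (257,191), so I'm lowering it with a 2.5 mm correction.

>>> {"method": "carry_out", "body": {
  "rows": [0,-2.5,30,0,0,0,0,0,30,0,0,0,0,0,20,0,0,0,0,0,10,0,0,0,0,0,4,0,0,0,0,0,3,0,0,0,0,0,0,0,0,0,0,0,0,0,0,0]
}}

```text
clock: 11.02
ee_pos: [0.6145, -0.1632, 0.0272]
orientation: [0.001, -0.0, 1.0, -0.0]
contact_force: [0.3, 0.1, 0.3]
grip_width: 0.0246
gripper_force: 12.0
```

>>> {"method": "carry_out", "body": {
  "rows": [0,0,0.5,0,0,0,0,0,0,0,0,0,0,0,0,0,0,0]
}}

```text
clock: 11.27
ee_pos: [0.6141, -0.1634, 0.0263]
orientation: [0.0, 0.0, 1.0, -0.0]
contact_force: [0.4, -0.3, -2.0]
grip_width: 0.0244
gripper_force: 12.0
```

>>> {"method": "carry_out", "body": {
  "rows": [0,0,1,0,0,0,0,0,0,0,0,0,0,0,0,0,0,0]
}}

```text
clock: 11.52
ee_pos: [0.6144, -0.1636, 0.0258]
orientation: [0.001, 0.0, 1.0, -0.0]
contact_force: [-1.0, 0.4, 8.4]
grip_width: 0.0245
gripper_force: 12.0
```

>>> {"method": "carry_out", "body": {
  "rows": [0,0,0,0,0,0,0,0,0,0,0,0,0,0,0,0,0,0,0,0,0,0,0,0,0,0,0,0,0,0],
  "gripper": 0.55
}}

```text
clock: 11.93
ee_pos: [0.6137, -0.1633, 0.0245]
orientation: [-0.0, 0.0, 1.0, 0.0]
contact_force: [-1.9, 0.3, -0.3]
grip_width: 0.0497
gripper_force: 0.0
```

>>> {"method": "carry_out", "body": {
  "rows": [0,0,-15,0,0,0,0,0,-35,0,0,0,0,0,-40,0,0,0,0,0,-40,0,0,0,0,30,0,0,0,0,0,33,0,0,0,0,0,33,0,0,0,0,0,33,0,0,0,0]
}}

```text
clock: 12.6
ee_pos: [0.6136, -0.0332, 0.155]
orientation: [0.0, 0.001, 1.0, 0.0]
contact_force: [1.6, 0.6, 0.0]
grip_width: 0.0512
gripper_force: 0.0
```

>>> {"method": "carry_out", "body": {
  "rows": [1,33,0,0,0,0,1,33,0,0,0,0,1,33,0,0,0,0,1,33,0,0,0,0,1,33,0,0,0,0,1,33,0,0,0,0,1,33,0,0,0,0,0,0,0,0,0,0]
}}

```text
clock: 13.27
ee_pos: [0.6055, 0.2057, 0.1547]
orientation: [0.0, -0.004, 1.0, 0.002]
contact_force: [0.0, 0.7, 0.2]
grip_width: 0.0509
gripper_force: 0.0
```

>>> {"method": "carry_out", "body": {
  "rows": [0,0,0,0,0,0,0,0,0,0,0,0,0,0,0,0,0,0]
}}

```text
clock: 13.52
ee_pos: [0.6069, 0.195, 0.1545]
orientation: [-0.0, 0.001, 1.0, -0.001]
contact_force: [1.0, -0.3, 0.0]
grip_width: 0.0512
gripper_force: 0.0
```

Run:
```python
from w import *
c=wrist('w6');P=cloud(c);top(P,(.606,.198),.042);top(P,(.6135,-.163),.07)
```

```text
13.5167 [0.6069 0.195  0.1545] [-1.e-04  9.e-04  1.e+00 -5.e-04] [-0.3   0.57 -0.14  1.86  0.12  0.72  1.05]
479 z 0.0408 mid [0.6057 0.2004] mean [0.6054 0.2004] circ [0.6063 0.2004] 0.0126
none (0.6135, -0.163)
```

>>> {"method": "carry_out", "body": {
  "rows": [1,5,40,0,0,0,0,0,40,0,0,0,0,0,35,0,0,0,0,0,20,0,0,0,0,0,9,0,0,0,0,0,0,0,0,0,0,0,0,0,0,0]
}}

```text
clock: 14.15
ee_pos: [0.6063, 0.2011, 0.0111]
orientation: [0.0, 0.001, 1.0, -0.0]
contact_force: [-0.1, 0.3, 0.9]
grip_width: 0.0512
gripper_force: 0.0
```

>>> {"method": "carry_out", "body": {
  "rows": [0,0,0,0,0,0,0,0,0,0,0,0,0,0,0,0,0,0,0,0,0,0,0,0,0,0,0,0,0,0,0,0,0,0,0,0],
  "gripper": 0,
  "newtons": 15
}}

```text
clock: 14.65
ee_pos: [0.6063, 0.2019, 0.0115]
orientation: [0.001, 0.0, 1.0, 0.0]
contact_force: [-0.8, -1.0, 6.7]
grip_width: 0.0243
gripper_force: 15.0
```

>>> {"method": "carry_out", "body": {
  "rows": [0,0,-30,0,0,0,0,0,-40,0,0,0,0,0,-40,0,0,0,0,0,0,0,0,0]
}}

```text
clock: 14.98
ee_pos: [0.6092, 0.2031, 0.1278]
orientation: [0.005, 0.0, 1.0, 0.002]
contact_force: [0.0, -0.3, -0.7]
grip_width: 0.0248
gripper_force: 15.0
```

>>> {"method": "carry_out", "body": {
  "rows": [9.4,-35.7,0,0,0,0,9.4,-35.7,0,0,0,0,9.4,-35.7,0,0,0,0,9.4,-35.7,0,0,0,0,9.4,-35.7,0,0,0,0,9.4,-35.7,0,0,0,0,9.4,-35.7,0,0,0,0,9.4,-35.7,0,0,0,0]
}}

```text
clock: 15.65
ee_pos: [0.5299, -0.0854, 0.1207]
orientation: [0.0, -0.0, 1.0, -0.0]
contact_force: [0.2, -0.2, -0.6]
grip_width: 0.0249
gripper_force: 15.0
```

>>> {"method": "carry_out", "body": {
  "rows": [0,0,0,0,0,0,0,0,0,0,0,0,0,0,0,0,0,0,0,0,0,0,0,0]
}}

```text
clock: 15.98
ee_pos: [0.5311, -0.0825, 0.1207]
orientation: [0.0, -0.001, 1.0, 0.0]
contact_force: [-0.5, 0.4, -1.2]
grip_width: 0.0243
gripper_force: 15.0
```

Run:
```python
from w import *
c=wrist('w7');P=cloud(c);top(P,(.545,-.174),.062)
```

```text
15.9833 [ 0.5311 -0.0825  0.1207] [ 3.e-04 -8.e-04  1.e+00  3.e-04] [ 0.17  0.52 -0.18  2.11  0.18  0.52  1.44]
718 z 0.0608 mid [ 0.5438 -0.1742] mean [ 0.5432 -0.1738] circ [ 0.5443 -0.1748] 0.0128
```

>>> {"method": "carry_out", "body": {
  "rows": [0,-1.5,30,0,0,0,0,0,30,0,0,0,0,0,20,0,0,0,0,0,10,0,0,0,0,0,4,0,0,0,0,0,3,0,0,0,0,0,0,0,0,0,0,0,0,0,0,0]
}}

```text
clock: 16.7
ee_pos: [0.5313, -0.0851, 0.0245]
orientation: [0.001, -0.0, 1.0, -0.0]
contact_force: [0.4, 0.2, -0.7]
grip_width: 0.0244
gripper_force: 15.0
```

>>> {"method": "carry_out", "body": {
  "rows": [0,0,1,0,0,0,0,0,0,0,0,0,0,0,0,0,0,0]
}}

```text
clock: 16.95
ee_pos: [0.5312, -0.0854, 0.0233]
orientation: [0.001, 0.0, 1.0, -0.0]
contact_force: [-0.1, 0.3, 5.7]
grip_width: 0.0242
gripper_force: 15.0
```

>>> {"method": "carry_out", "body": {
  "rows": [0,0,0,0,0,0,0,0,0,0,0,0,0,0,0,0,0,0,0,0,0,0,0,0,0,0,0,0,0,0],
  "gripper": 0.55
}}

```text
clock: 17.37
ee_pos: [0.5305, -0.0854, 0.0226]
orientation: [-0.0, 0.0, 1.0, 0.0]
contact_force: [-1.0, -0.3, -0.5]
grip_width: 0.0497
gripper_force: 0.0
```

>>> {"method": "carry_out", "body": {
  "rows": [0,0,-15,0,0,0,0,0,-35,0,0,0,0,0,-40,0,0,0,0,0,-40,0,0,0,0,0,0,0,0,0]
}}

```text
clock: 17.78
ee_pos: [0.5335, -0.0856, 0.159]
orientation: [0.004, 0.0, 1.0, -0.0]
contact_force: [0.2, -0.5, 0.3]
grip_width: 0.0509
gripper_force: 0.0
```

>>> {"method": "carry_out", "body": {
  "rows": [13.5,32.6,0,0,0,0,13.5,32.6,0,0,0,0,13.5,32.6,0,0,0,0,13.5,32.6,0,0,0,0,13.5,32.6,0,0,0,0,13.5,32.6,0,0,0,0,13.5,32.6,0,0,0,0,13.5,32.6,0,0,0,0],
  "gripper": 0.75
}}

```text
clock: 18.45
ee_pos: [0.4216, 0.1767, 0.1526]
orientation: [0.0, 0.0, 1.0, -0.0]
contact_force: [0.5, 0.4, -0.0]
grip_width: 0.0697
gripper_force: 0.0
```

>>> {"method": "carry_out", "body": {
  "rows": [0,0,0,0,0,0,0,0,0,0,0,0,0,0,0,0,0,0,0,0,0,0,0,0]
}}

```text
clock: 18.78
ee_pos: [0.423, 0.1742, 0.1526]
orientation: [-0.0, 0.001, 1.0, -0.0]
contact_force: [-0.5, -1.3, 0.3]
grip_width: 0.0698
gripper_force: 0.0
```

Run:
```python
from w import *
c=wrist('w8');P=cloud(c);top(P,(.423,.1755),.05);top(P,(.531,-.084),.054)
```

```text
18.7833 [0.423  0.1742 0.1526] [-0.e+00  9.e-04  1.e+00 -3.e-04] [-0.38  0.39 -0.19  2.25  0.15  0.51  0.89]
1158 z 0.049 mid [0.422  0.1751] mean [0.4216 0.1751] circ [0.4227 0.1752] 0.0192
75 z 0.05 mid [ 0.5227 -0.081 ] mean [ 0.5219 -0.0799] circ [ 0.521  -0.0812] 0.0062
```

>>> {"method": "carry_out", "body": {
  "rows": [0,1,40,0,0,0,0,0,40,0,0,0,0,0,33,0,0,0,0,0,18,0,0,0,0,0,8,0,0,0,0,0,0,0,0,0,0,0,0,0,0,0]
}}

```text
clock: 19.42
ee_pos: [0.4229, 0.1758, 0.0139]
orientation: [-0.0, 0.001, 1.0, -0.0]
contact_force: [0.1, -0.7, 1.3]
grip_width: 0.0699
gripper_force: 0.0
```

>>> {"method": "carry_out", "body": {
  "rows": [0,0,0,0,0,0,0,0,0,0,0,0,0,0,0,0,0,0,0,0,0,0,0,0,0,0,0,0,0,0,0,0,0,0,0,0],
  "gripper": 0,
  "newtons": 20
}}

```text
clock: 19.92
ee_pos: [0.4228, 0.1765, 0.0141]
orientation: [0.0, 0.0, 1.0, 0.0]
contact_force: [-0.8, -0.5, 6.9]
grip_width: 0.0374
gripper_force: 20.0
```

>>> {"method": "carry_out", "body": {
  "rows": [0,0,-30,0,0,0,0,0,-40,0,0,0,0,0,-40,0,0,0,0,0,0,0,0,0]
}}

```text
clock: 20.25
ee_pos: [0.4245, 0.1773, 0.1292]
orientation: [0.003, 0.0, 1.0, 0.002]
contact_force: [0.8, 0.3, -2.0]
grip_width: 0.0378
gripper_force: 20.0
```

>>> {"method": "carry_out", "body": {
  "rows": [-11.7,-21.4,0,0,0,0,-11.7,-21.4,0,0,0,0,-11.7,-21.4,0,0,0,0,-11.7,-21.4,0,0,0,0,-11.7,-21.4,0,0,0,0,-11.7,-21.4,0,0,0,0,-11.7,-21.4,0,0,0,0,-11.7,-21.4,0,0,0,0]
}}

```text
clock: 20.92
ee_pos: [0.5162, 0.004, 0.1233]
orientation: [-0.0, 0.0, 1.0, -0.0]
contact_force: [-0.1, 0.2, -0.5]
grip_width: 0.0377
gripper_force: 20.0
```

>>> {"method": "carry_out", "body": {
  "rows": [0,0,0,0,0,0,0,0,0,0,0,0,0,0,0,0,0,0,0,0,0,0,0,0]
}}

```text
clock: 21.25
ee_pos: [0.5155, 0.0064, 0.1235]
orientation: [-0.0, -0.001, 1.0, 0.0]
contact_force: [-1.2, -0.4, -1.1]
grip_width: 0.0379
gripper_force: 20.0
```

Run:
```python
from w import *
c=wrist('w9');P=cloud(c);top(P,(.531,-.084),.054)
```

```text
21.25 [0.5155 0.0064 0.1235] [-3.e-04 -7.e-04  1.e+00  2.e-04] [ 0.04  0.5  -0.23  2.15  0.22  0.51  1.22]
654 z 0.0527 mid [ 0.5305 -0.0857] mean [ 0.5299 -0.0852] circ [ 0.5305 -0.0861] 0.013
```

View pics/w9.png

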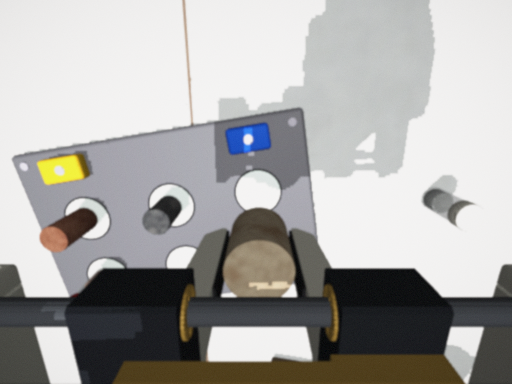

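The red and dark plugs stand on their circles (88,218) and (170,205). The tan plug is held upright over its circle (258,191).

>>> {"method": "carry_out", "body": {
  "rows": [0,-1.5,30,0,0,0,0,0,30,0,0,0,0,0,20,0,0,0,0,0,10,0,0,0,0,0,4,0,0,0,0,0,3,0,0,0,0,0,0,0,0,0,0,0,0,0,0,0]
}}

```text
clock: 21.97
ee_pos: [0.5167, 0.0039, 0.0275]
orientation: [0.001, -0.0, 1.0, 0.0]
contact_force: [0.5, 0.6, -1.1]
grip_width: 0.0375
gripper_force: 20.0
```

>>> {"method": "carry_out", "body": {
  "rows": [0,0,1,0,0,0,0,0,0,0,0,0,0,0,0,0,0,0]
}}

```text
clock: 22.22
ee_pos: [0.5165, 0.0037, 0.0262]
orientation: [0.001, 0.0, 1.0, 0.0]
contact_force: [-0.3, 0.1, -1.0]
grip_width: 0.0375
gripper_force: 20.0
```

>>> {"method": "carry_out", "body": {
  "rows": [0,0,1,0,0,0,0,0,0,0,0,0,0,0,0,0,0,0]
}}

```text
clock: 22.47
ee_pos: [0.5166, 0.0036, 0.026]
orientation: [0.001, 0.0, 1.0, -0.0]
contact_force: [-3.4, -1.1, 16.8]
grip_width: 0.0378
gripper_force: 20.0
```

>>> {"method": "carry_out", "body": {
  "rows": [0,0,0,0,0,0,0,0,0,0,0,0,0,0,0,0,0,0,0,0,0,0,0,0,0,0,0,0,0,0],
  "gripper": 0.65
}}

```text
clock: 22.88
ee_pos: [0.5162, 0.0037, 0.0246]
orientation: [-0.0, 0.0, 1.0, -0.0]
contact_force: [0.4, -0.5, 0.0]
grip_width: 0.0596
gripper_force: 0.0
```

>>> {"method": "carry_out", "body": {
  "rows": [0,0,-15,0,0,0,0,0,-35,0,0,0,0,0,-40,0,0,0,0,0,-40,0,0,0,0,0,0,0,0,0]
}}

```text
clock: 23.3
ee_pos: [0.519, 0.004, 0.1608]
orientation: [0.004, 0.0, 1.0, 0.0]
contact_force: [0.9, 0.2, -0.5]
grip_width: 0.0604
gripper_force: 0.0
```

>>> {"method": "carry_out", "body": {
  "rows": [12.5,35,0,0,0,0,12.5,35,0,0,0,0,12.5,35,0,0,0,0,12.5,35,0,0,0,0,12.5,35,0,0,0,0,12.5,35,0,0,0,0,12.5,35,0,0,0,0,12.5,35,0,0,0,0]
}}

```text
clock: 23.97
ee_pos: [0.4152, 0.2853, 0.1545]
orientation: [-0.0, 0.0, 1.0, -0.0]
contact_force: [0.6, -0.0, -0.0]
grip_width: 0.0606
gripper_force: 0.0
```

>>> {"method": "carry_out", "body": {
  "rows": [0,0,0,0,0,0,0,0,0,0,0,0,0,0,0,0,0,0,0,0,0,0,0,0]
}}

```text
clock: 24.3
ee_pos: [0.4166, 0.2822, 0.1545]
orientation: [-0.0, 0.001, 1.0, -0.001]
contact_force: [0.1, -0.4, -0.1]
grip_width: 0.0602
gripper_force: 0.0
```

Run:
```python
from w import *
c=wrist('w10');P=cloud(c);top(P,(.416,.284),.022);
c=camera('top');P=cloud(c);top(P,(.516,.004),.062);top(P,(.614,-.163),.07);top(P,(.53,-.085),.054)
```

```text
24.3 [0.4166 0.2822 0.1545] [-1.e-04  9.e-04  1.e+00 -5.e-04] [-0.53  0.44 -0.24  2.15  0.19  0.57  0.66]
322 z 0.0208 mid [0.415  0.2843] mean [0.4151 0.2845] circ [0.4153 0.2844] 0.0162
179 z 0.061 mid [0.5173 0.0026] mean [0.5172 0.0025] circ [0.5172 0.0021] 0.0188
82 z 0.0694 mid [ 0.6136 -0.1646] mean [ 0.6139 -0.1646] circ [ 0.6142 -0.1651] 0.0126
79 z 0.0531 mid [ 0.5316 -0.087 ] mean [ 0.5316 -0.0865] circ [ 0.5316 -0.0867] 0.0125
```

>>> {"method": "carry_out", "body": {
  "rows": [1,2,40,0,0,0,0,0,40,0,0,0,0,0,34,0,0,0,0,0,20,0,0,0,0,0,9,0,0,0,0,0,4,0,0,0,0,0,1,0,0,0,0,0,0,0,0,0]
}}

```text
clock: 25.07
ee_pos: [0.4158, 0.2857, 0.0074]
orientation: [0.0, 0.0, 1.0, 0.0]
contact_force: [0.0, -0.0, -0.3]
grip_width: 0.0604
gripper_force: 0.0
```

>>> {"method": "carry_out", "body": {
  "rows": [0,0,0,0,0,0,0,0,0,0,0,0,0,0,0,0,0,0,0,0,0,0,0,0,0,0,0,0,0,0,0,0,0,0,0,0],
  "gripper": 0,
  "newtons": 12
}}

```text
clock: 25.57
ee_pos: [0.4154, 0.2859, 0.007]
orientation: [0.0, 0.0, 1.0, 0.0]
contact_force: [-0.9, -1.2, 6.3]
grip_width: 0.0314
gripper_force: 12.0
```

>>> {"method": "carry_out", "body": {
  "rows": [0,0,-30,0,0,0,0,0,-40,0,0,0,0,0,-40,0,0,0,0,0,-40,0,0,0,0,0,0,0,0,0]
}}

```text
clock: 25.98
ee_pos: [0.4174, 0.2875, 0.163]
orientation: [0.004, 0.0, 1.0, 0.003]
contact_force: [1.5, 0.2, -0.3]
grip_width: 0.0313
gripper_force: 12.0
```

>>> {"method": "carry_out", "body": {
  "rows": [-12.6,-35.1,0,0,0,0,-12.6,-35.1,0,0,0,0,-12.6,-35.1,0,0,0,0,-12.6,-35.1,0,0,0,0,-12.6,-35.1,0,0,0,0,-12.6,-35.1,0,0,0,0,-12.6,-35.1,0,0,0,0,-12.6,-35.1,0,0,0,0]
}}

```text
clock: 26.65
ee_pos: [0.5161, 0.0031, 0.1566]
orientation: [-0.0, 0.0, 1.0, -0.0]
contact_force: [0.5, -0.3, -0.1]
grip_width: 0.0316
gripper_force: 12.0
```

>>> {"method": "carry_out", "body": {
  "rows": [0,0,0,0,0,0,0,0,0,0,0,0,0,0,0,0,0,0,0,0,0,0,0,0]
}}

```text
clock: 26.98
ee_pos: [0.5156, 0.0064, 0.1566]
orientation: [-0.0, -0.001, 1.0, 0.0]
contact_force: [0.0, -0.3, 0.3]
grip_width: 0.0312
gripper_force: 12.0
```

Run:
```python
from w import *
c=wrist('w11');P=cloud(c);top(P,(.5165,.003),.062)
```

```text
26.9833 [0.5156 0.0064 0.1566] [-1.e-04 -9.e-04  1.e+00  3.e-04] [ 0.08  0.45 -0.27  2.12  0.21  0.59  1.23]
1204 z 0.0609 mid [0.5153 0.0026] mean [0.5152 0.0026] circ [0.5163 0.0027] 0.0191
```

View pics/w11.png

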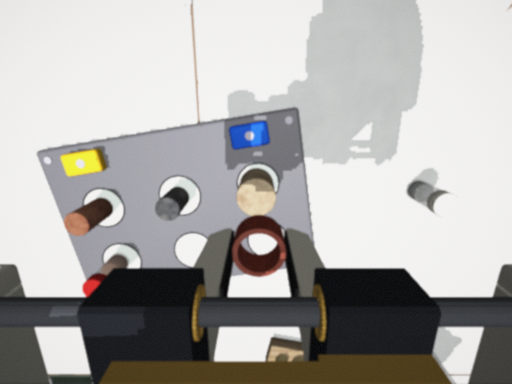

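The sleeve is held level at (260,245) with the tan plug below at (257,195). All four others are standing on their circles.

>>> {"method": "carry_out", "body": {
  "rows": [-0.5,-2.5,30,0,0,0,0,0,25,0,0,0,0,0,15,0,0,0,0,0,8,0,0,0,0,0,5,0,0,0,0,0,2,0,0,0,0,0,0,0,0,0,0,0,0,0,0,0]
}}

```text
clock: 27.7
ee_pos: [0.5169, 0.0027, 0.0723]
orientation: [0.001, -0.0, 1.0, 0.0]
contact_force: [-0.1, 0.1, -0.2]
grip_width: 0.0315
gripper_force: 12.0
```

>>> {"method": "carry_out", "body": {
  "rows": [0,0,0,0,0,0,0,0,0,0,0,0,0,0,0,0,0,0]
}}

```text
clock: 27.95
ee_pos: [0.5168, 0.0023, 0.0722]
orientation: [0.0, 0.0, 1.0, 0.0]
contact_force: [0.6, 0.1, -0.1]
grip_width: 0.0316
gripper_force: 12.0
```

Centred; going down the last 3 mm gently.

>>> {"method": "carry_out", "body": {
  "rows": [0,0,1,0,0,0,0,0,1,0,0,0,0,0,0.5,0,0,0,0,0,0,0,0,0,0,0,0,0,0,0]
}}

```text
clock: 28.37
ee_pos: [0.5165, 0.0024, 0.0691]
orientation: [-0.0, 0.0, 1.0, -0.0]
contact_force: [-1.2, -0.3, 0.2]
grip_width: 0.0316
gripper_force: 12.0
```

>>> {"method": "carry_out", "body": {
  "rows": [0,0,0.8,0,0,0,0,0,0,0,0,0,0,0,0,0,0,0]
}}

```text
clock: 28.62
ee_pos: [0.5166, 0.0024, 0.0688]
orientation: [0.0, 0.0, 1.0, -0.0]
contact_force: [-1.2, -0.6, 8.0]
grip_width: 0.0314
gripper_force: 12.0
```

Contact at 8 N; release, rise and look.

>>> {"method": "carry_out", "body": {
  "rows": [0,0,0,0,0,0,0,0,0,0,0,0,0,0,0,0,0,0,0,0,0,0,0,0,0,0,0,0,0,0],
  "gripper": 0.6
}}

```text
clock: 29.03
ee_pos: [0.5164, 0.0024, 0.0682]
orientation: [-0.0, 0.0, 1.0, -0.0]
contact_force: [-0.0, -0.4, -0.2]
grip_width: 0.0553
gripper_force: 0.0
```

>>> {"method": "carry_out", "body": {
  "rows": [0,0,-15,0,0,0,0,0,-35,0,0,0,0,0,-40,0,0,0,0,0,-40,0,0,0,20,0,-20,0,0,0,20,0,0,0,0,0,20,0,0,0,0,0,0,0,0,0,0,0]
}}

```text
clock: 29.7
ee_pos: [0.4527, 0.0019, 0.2187]
orientation: [-0.001, 0.0, 1.0, -0.001]
contact_force: [-0.9, 0.5, 0.0]
grip_width: 0.0559
gripper_force: 0.0
```

>>> {"method": "carry_out", "body": {
  "rows": [0,38,0,0,0,0,0,38,0,0,0,0,0,38,0,0,0,0,0,38,0,0,0,0,0,38,0,0,0,0,0,38,0,0,0,0,0,0,0,0,0,0,0,0,0,0,0,0]
}}

```text
clock: 30.37
ee_pos: [0.4563, 0.2329, 0.218]
orientation: [-0.0, -0.002, 1.0, 0.0]
contact_force: [-0.2, -1.3, -0.3]
grip_width: 0.0554
gripper_force: 0.0
```

Run:
```python
from w import *
c=camera('top');P=cloud(c);
for xy,h in [((.5165,.0027),.084),((.545,-.174),.062),((.614,-.163),.07),((.53,-.085),.054),((.5255,.188),.058),((.721,.132),.012)]: top(P,xy,h,.04)
a=cv2.resize(c['frame'][130:250,220:390,::-1],None,fx=4,fy=4,interpolation=2)
cv2.imwrite('pics/t2.png',a)
s=camera('side');cv2.imwrite('pics/s2.png',cv2.resize(s['frame'][150:290,160:360,::-1],(800,560)))
```

```text
48 z 0.0831 mid [0.517 0.001] mean [0.5171 0.001 ] circ [0.517  0.0011] 0.0157
85 z 0.0614 mid [ 0.5442 -0.1751] mean [ 0.5443 -0.1748] circ [ 0.5446 -0.1755] 0.0127
86 z 0.0697 mid [ 0.6135 -0.1646] mean [ 0.6136 -0.1643] circ [ 0.614  -0.1648] 0.0126
79 z 0.0528 mid [ 0.5316 -0.0869] mean [ 0.5315 -0.0864] circ [ 0.5318 -0.0867] 0.0123
81 z 0.0572 mid [0.5254 0.1881] mean [0.5257 0.1882] circ [0.5258 0.1886] 0.0124
190 z 0.0112 mid [0.7208 0.1318] mean [0.7207 0.1329] circ [0.7212 0.132 ] 0.0297
```

View pics/t2.png

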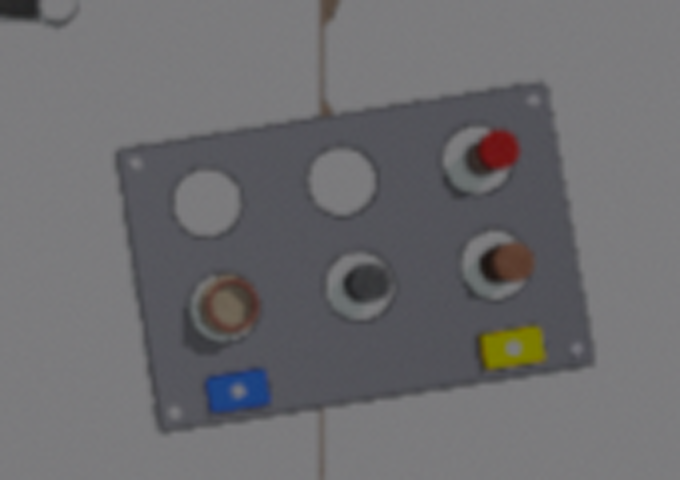

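View pics/s2.png

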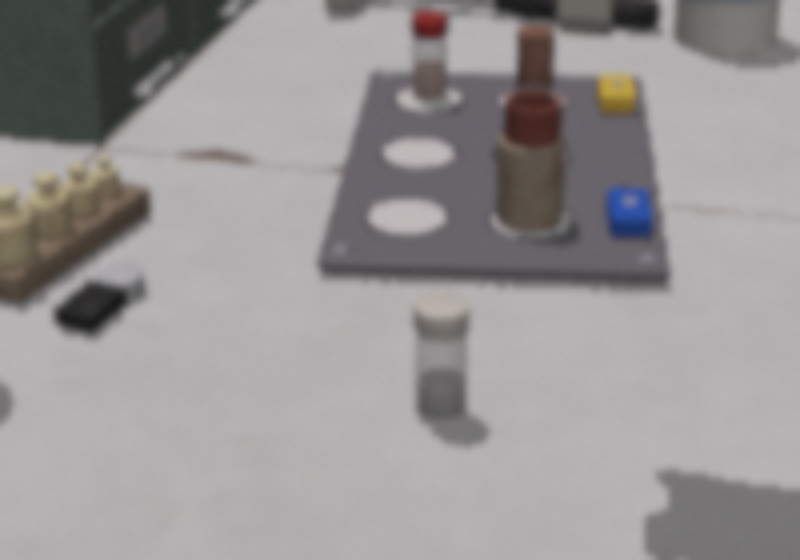

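Everything is in place: in the top crop the vial is on its circle (478,160), red (497,265), dark (360,287), and tan with the sleeve on top (225,307). The white vial and lens haven't moved, so I'm handing in.

```bash
python3 -c "
from bench import bot
print(bot.finish_job())"
```

```text
the job is handed in; nothing more can be done
None
```

I handed the job in after about 30 s of the 115 s allowed. The final camera check showed all five parts upright and within about 3 mm of their targets, with the white-capped vial and lens unmoved; no verdict came back.

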